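# Load and start the bench drying cabinet

### The job

Stand the small brown screw-cap bottle upright in the pulled-out tray of the drying cabinet and let go of it, then push the tray fully home and push the door shut until it seats on its catch. Then start the cabinet by pulling the knob on its top up to its stop for a moment, and let it go so that it springs back to rest; leave the other loose things on the bench where they are.

Things in the scene. Friction and masses are not known exactly. Their poses are not given: they have to be found in the camera images.
- cabinet: White bench drying cabinet, fixed, 180 deep (x) x 200 wide (y) x 165 high (z) mm, open at its front. Origin: centre of its underside; its x axis points to its back (the front faces -x), y to its left seen from the robot, z up. Walls 8 mm, roof 10 mm, clear height inside 147 mm. It stands turned by up to about 20 degrees and may be anywhere over about 12 cm.
- door (a joint): Door angle in rad: 0 shut and seated, grows as it opens toward the robot, stop at 2.0. Starts wide open (1.5 to 1.9), stays where it is left (friction 0.08 N m). A spring roller catch resists from about 0.09 to 0.04 rad (6 to 10 N on the door's outer half), then snaps the door to 0 and holds it.
- door_hinge (a point): On the door's vertical hinge line at the cabinet's left front edge (cabinet x -90, y +100 mm), at bench height. At angle a, in the cabinet frame, the door runs 200 mm from here along (-sin a, -cos a); its outer face, 24 mm off this line, looks along (-cos a, sin a): to the front when shut, away from the tray when open. Door top 162 mm above the bench.
- door_edge (a point): Point on the free edge of the door's outer face, 200 mm from the hinge line, 120 mm above the bench. A steel bar handle stands 24 mm off the outer face, 187 mm from the hinge line, from z 18 to 86 mm; above z 90 mm the outer face (white frame round a window) is flat and free to push.
- tray (a joint): Travel of the tray in m: 0 fully home (against its stop), grows as it comes out of the cabinet toward the robot, stop at 0.145. It starts at 0.125 to 0.14. It slides on runners with about 1.2 N of friction and stays where it is left. If it is more than about 7 mm out, the door cannot shut.
- tray_spot (a point): Upper face of the tray's floor, on its centre line, 68 mm behind the tray's front; moves with the tray, axes as the cabinet's. Steel tray, inside 149 x 124 mm, rim 12 mm high; the inside reaches from here 65 mm toward the robot and 84 mm toward the back. Set the bottle near this point.
- tray_bar (a point): Middle of the level top bar (8 mm round, 90 mm long across the tray) of the upright steel wire bail at the tray's front edge; the bar's centre is 125 mm above the bench. Push here. The bar's front stands 5 mm in front of the plane of the cabinet's mouth when the tray is home.
- knob (a joint): Lift of the spring knob in m: 0 at rest (spring down), 0.010 pulled up to its stop. Takes about 3 N to start and 8 N at the stop; springs back when let go.
- knob_grip (a point): Grip point on the axis of the black round knob on the cabinet's top (cabinet x -10, y -50 mm), 188 mm above the bench at rest. Knob 28 mm across, from 8 to 36 mm above the cabinet's top, waisted to 25 mm; its axis is vertical and it is pulled straight up.
- bottle: The small brown bottle with a black screw cap, the smallest bottle on the bench, 54 mm across, 105 mm high, about 0.15 kg; origin at the centre of its underside, z up; starts upright on the bench. Straight body up to about 75 mm, then shoulder and a 38 mm cap.
- beaker_small: Bystander: small glass beaker, 80 mm across, 95 mm high; origin under its centre.
- bottle_rinse: Bystander: larger cream bottle, 65 mm across, 150 mm high; origin under its centre.
- timer: Bystander: bench timer, 62 x 66 x 18 mm; origin under its centre.
- petri: Bystander: petri dish, 94 mm across, 16 mm high; origin under its centre.

How it is judged:
By the outcome, as a careful person would: the job done as asked, in the order asked, and still so for the second after the job is handed in, with the robot touching nothing.
It also fails if it takes over 72 s, if anything falls off the work surface, if the arm or the gripper's body presses on something with over 40 N, if the wrist force passes 120 N, or if a joint passes its speed limit or range.

### The arm

A 7-joint arm with a two-finger parallel gripper is mounted at the origin on a cart in front of the work surface, level with it; the furniture and walls round the work are solid. World frame = base frame: x ahead of the robot, y to its left, z up, the work surface at z = 0. Lengths are in m, angles in rad, forces in N, time in s.
With the tool pointing down it reaches from about 0.4 to 0.85 m from the base axis. Payload 10.4 kg.
Tool frame: the origin (TCP) lies between the finger pads; the fingertips stand 11 mm ahead of it and the grasp point (between the pads) lies 8 mm behind it (robot.tip_reach is the distance from the TCP to the fingertips, in m); z points along the fingers, y is the line along which they close (so a half turn about z gives the same grasp; the last joint's range is limited). The gripper opens to 85 mm and grips with 20 to 120 N. Pads are 22 mm wide; open, the fingers measure 114 mm over their backs; the gripper's body (76 mm by 85 mm) begins 54 mm behind the grasp point. The pads swing forward as they close: fully open they stand 13 mm farther back than shut.
Start: joints at [-1.297, 0.332, -0.065, 1.46, 0.022, 1.35, -0.088], TCP at [0.183, 0.598, 0.242] pointing down, gripper open.
Joint ranges: [-2.6, 2.6], [-0.5, 2.12], [-1.47, 1.34], [0.16, 2.42], [-1.27, 4.41], [0.06, 2.06], [-2.6, 2.6]. Speed limits (rad/s): [2.22, 2.22, 2.79, 2.79, 3.14, 3.14, 3.14].

### API

Orientations are given as a 3x3 rotation matrix whose columns are the frame's x, y, z axes.
In Python, from workcell import robot gives the robot as it stands.
- The arm moves only by the shell command python3 -m inch 'ROWS' [OPENING]. ROWS is text: rows parted by semicolons, each of 6 numbers parted by spaces: the shift along the world's x, y, z scaled (see below), then the turn, a rotation vector about the world's x, y, z scaled (see below). In form: x y z rx ry rz; .... A call has 1 to 5 rows; each row shifts and turns the commanded pose from where the row before left it; what a row does not reach is not made up. The controller multiplies each number of a shift by 50 cm and each number of a turn by 4 degrees. A row lasts 1/8 s, in which the tool goes at most 62.5 mm and 10.7 degrees, less where a joint would pass 70% of its speed; a pose out of reach is approached as far as the arm can. A call with a number of a shift or a turn outside -1 to 1 is refused whole. A call with a gripper value outside its range is refused whole. OPENING is the closure, from 0 (fully open) to 1 (shut), set as the call begins (- or left out, the last holds). The fingers move at their own pace and stop on an object; the grip force is fixed at half the most. Time passes only in rows, so rows that do not move let the fingers close. It gives the time, the measured TCP pose, the force, the opening and the grip force at its end, in the units of the state.
- robot.sense(): the state, without advancing time (a new reading comes with each control period).
- robot.get_image(name): name is "side" or "top" or "wrist"; returns the picture (400x640x3 uint8, blue, green, red); there is no depth.
- robot.get_calibration(name): a dict with "intrinsics" (3x3 intrinsics, pixels), "k1" (the pictures are not rectified: a ray, as slopes to the right and down, at radius r is drawn at 1 + k1 r^2 times it, then the intrinsics apply), "xyz" and "orientation" of the camera in the world. Camera axes: x right, y down, z forward; pixel columns grow to the right and rows downward; lengths in m; the calibration is good to about 2 mm. A picture is of the moment at which its call begins: read the wrist's pose just before it. get_calibration takes no time and is no camera call; for the wrist camera it gives the pose at the moment of the call.
- robot.hand_in(): hands the job in; it is judged then, once.
Trained networks look in the newest picture that a camera, given by its name, has taken for a name from the list of things; names that differ only in an ending like _2 or _b are one class to them, and where a whole thing is asked for, a point or a joint stands for the part that bears it (a point fixed in the world has none). Each returns a list of dicts, best first, with "conf" (0 to 1); they miss things now and then, are a little off and sometimes report something else, mostly with a low value. They report only what shows in the picture. A call takes as long as a camera call.
- robot.look_for(label, camera): "xyz" ([x, y, z] in m, in the coordinates of the camera as it stood for that picture, good to about 4 mm: the middle of the surface that is visible of it).
- robot.masks_of(label, camera): "region" (400x640 bool, what is visible of it).
- robot.pinpoint(label, camera): "xyz" ([x, y, z] in m, in the coordinates of the camera as it stood for that picture, good to about 4 mm: a listed point, or the origin of a listed thing).
The state is a dict: "time_s": time; "joint_positions": joint angles; "dq": joint speeds; "effort": joint torques, N m; "ee_pos": TCP position; "ee_rot": TCP orientation; "contact_force": force on the tool from outside, world axes, zero at the start; "ft_torque": the same for the moment, N m; "width": finger opening in m; "grip_force": force on a finger pad.
Only numpy, scipy, OpenCV 4.12 (cv2) and the standard library are available. Lean on these libraries where they do the work, as an engineer would, in place of code of your own. Each camera call takes 0.05 s, during which the arm holds its last target. There are 200 camera calls.

## Working session

There is one attempt and no reset: what is moved stays moved. The work goes in short steps, Python scripts to look and compute and a shell command to move; the robot and the scene stay as the last step left them, time stands still between calls to the robot, and variables do not carry over. Pictures are saved under pics/ and viewed, at most 10 in all, crops included, and the job is handed in when it is done.

```bash
mkdir -p pics
cat > h.py <<'E'
import numpy as np, cv2
from workcell import robot
def W(cam,p):
    c=robot.get_calibration(cam); return np.array(c["orientation"])@np.array(p)+np.array(c["xyz"])
def pts(labels,cams=("top","side")):
    for cam in cams:
        robot.get_image(cam)
        for l in labels:
            r=robot.pinpoint(l,cam)
            print(cam,l,[(np.round(W(cam,d["xyz"]),4).tolist(),round(d["conf"],2)) for d in r[:2]])
def st():
    s=robot.sense(); print(s["time_s"],np.round(s["ee_pos"],4),np.round(s["contact_force"],1),s["width"],s["grip_force"]); return s
E
python3 - <<'E'
from h import *
for c in("top","side"): cv2.imwrite(f"pics/{c}0.png",robot.get_image(c))
pts(["cabinet","door_hinge","door_edge","tray_spot","tray_bar","knob_grip","bottle","beaker_small","bottle_rinse","timer","petri"])
s=st();print(np.round(s["ee_rot"],3))
E
```

```text
top cabinet [([0.6795, 0.0606, 0.0017], 0.68)]
top door_hinge [([0.4713, -0.0257, 0.1237], 0.74), ([0.5611, 0.1175, 0.0036], 0.66)]
top door_edge [([0.3653, 0.0804, 0.1208], 0.56)]
top tray_spot [([0.528, -0.0001, 0.0181], 0.78)]
top tray_bar [([0.4683, -0.0286, 0.1214], 0.57), ([0.3588, -0.1403, -0.0024], 0.51)]
top knob_grip [([0.6915, 0.014, 0.1895], 0.42)]
top bottle [([0.4638, -0.2828, -0.0011], 0.65)]
top beaker_small [([0.6287, -0.1845, 0.0004], 0.87)]
top bottle_rinse [([0.6474, -0.3341, 0.0007], 0.91), ([0.6805, 0.0628, 0.0016], 0.33)]
top timer [([0.3555, -0.2557, 0.0005], 0.89)]
top petri [([0.3584, -0.1399, -0.0016], 0.81)]
side cabinet [([0.6826, 0.0621, -0.0034], 0.62)]
side door_hinge [([0.5587, 0.1206, 0.0001], 0.84), ([0.3528, -0.2607, -0.0033], 0.2)]
side door_edge [([0.3634, 0.0789, 0.1208], 0.87)]
side tray_spot []
side tray_bar [([0.4714, -0.0261, 0.1254], 0.59)]
side knob_grip [([0.6891, 0.0145, 0.1862], 0.64)]
side bottle [([0.4603, -0.2794, 0.0005], 0.66)]
side beaker_small [([0.6334, -0.1895, -0.0011], 0.85)]
side bottle_rinse [([0.646, -0.3382, -0.0014], 0.7)]
side timer [([0.3526, -0.2597, -0.0024], 0.56)]
side petri [([0.3579, -0.1447, -0.0051], 0.66)]
1.3 [0.1828 0.5977 0.2423] [ 1.   0.2 -0.1] 0.08522457182550713 0.0
[[-0.956  0.292  0.   ]
 [ 0.292  0.956  0.   ]
 [ 0.     0.    -1.   ]]
```

View pics/top0.png

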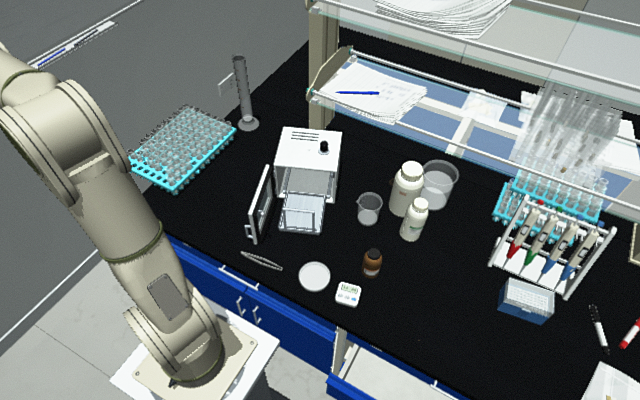

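View pics/side0.png

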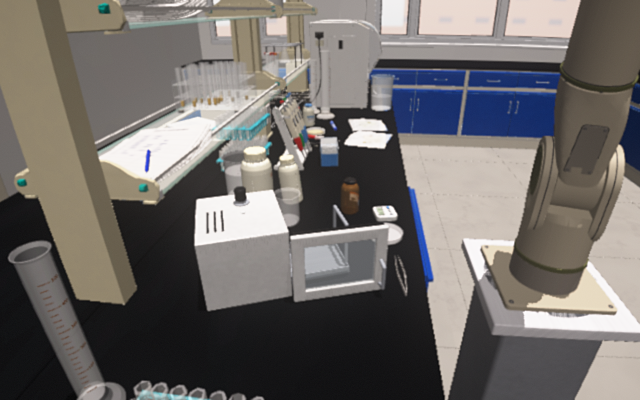

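The top view shows the door standing open at about (260,205), the tray pulled out at (303,213), the brown bottle at (372,263) and the knob at (324,147). The side view agrees. The fitted cabinet yaw is about 22.5°.

```bash
python3 -m inch '.065 -.087 0 0 0 0;.065 -.087 0 0 0 0;.065 -.087 0 0 0 0;.065 -.087 0 0 0 0' 0
python3 -m inch '.065 -.087 0 0 0 0;.065 -.087 0 0 0 0;.065 -.087 0 0 0 0;.065 -.087 0 0 0 0'
python3 -m inch '.004 -.106 0 0 0 0;.004 -.106 0 0 0 0;.004 -.106 0 0 0 0;.004 -.106 0 0 0 0;.004 -.106 0 0 0 0'
python3 -m inch '.004 -.106 0 0 0 0;.004 -.106 0 0 0 0;.004 -.106 0 0 0 0;.004 -.106 0 0 0 0;.004 -.106 0 0 0 0'
python3 - <<'E'
from h import *
pts(["bottle"],["wrist","top","side"]); s=st(); print(np.round(s["ee_rot"],3),np.round(s["joint_positions"],2))
cv2.imwrite("pics/w1.png",robot.get_image("wrist"))
E
```

```text
time_s: 1.8
ee_pos: [0.3137, 0.4222, 0.2426]
ee_rot: [[-0.956, 0.293, 0.0], [0.293, 0.956, 0.001], [-0.0, 0.001, -1.0]]
contact_force: [-0.5, 0.9, 0.5]
width: 0.0853
grip_force: 0.0
time_s: 2.3
ee_pos: [0.4437, 0.2482, 0.2426]
ee_rot: [[-0.956, 0.292, 0.001], [0.292, 0.956, 0.001], [-0.0, 0.001, -1.0]]
contact_force: [0.7, -0.1, -0.3]
width: 0.0854
grip_force: 0.0
time_s: 2.92
ee_pos: [0.4526, -0.017, 0.2426]
ee_rot: [[-0.956, 0.292, 0.001], [0.292, 0.956, 0.001], [-0.001, 0.001, -1.0]]
contact_force: [0.8, -0.3, 0.4]
width: 0.0854
grip_force: 0.0
time_s: 3.55
ee_pos: [0.4629, -0.2818, 0.2427]
ee_rot: [[-0.957, 0.292, 0.001], [0.292, 0.957, 0.0], [-0.001, 0.0, -1.0]]
contact_force: [0.6, 0.8, -0.4]
width: 0.0855
grip_force: 0.0
wrist bottle [([0.4578, -0.2846, 0.0008], 0.83), ([0.5271, -0.0038, 0.0141], 0.2)]
top bottle [([0.4603, -0.2801, -0.0002], 0.9), ([0.5615, 0.1193, 0.0048], 0.19)]
side bottle [([0.4577, -0.2799, 0.0028], 0.91)]
3.85 [ 0.463  -0.2792  0.2422] [ 1.   0.2 -0.3] 0.08549380923918339 0.0
[[-0.957  0.291 -0.   ]
 [ 0.291  0.957  0.001]
 [ 0.     0.001 -1.   ]] [-0.26  0.17  0.81  1.72 -0.13  1.31  1.85]
```

View pics/w1.png

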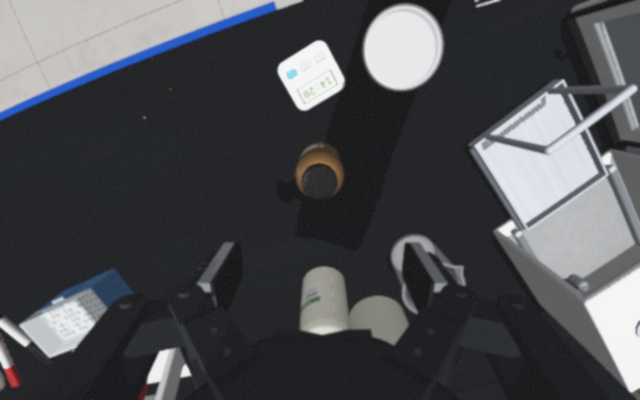

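The wrist view shows the bottle at (320,170), clear of the timer at (311,75) and the petri dish at (402,45). I'll descend and grip it.

```bash
python3 -m inch '-.006 -.002 -.07 0 0 0;0 0 -.08 0 0 0;0 0 -.08 0 0 0;0 0 -.07 0 0 0;0 0 -.068 0 0 0' 0
python3 -m inch '0 0 0 0 0 0;0 0 0 0 0 0;0 0 0 0 0 0;0 0 0 0 0 0;0 0 0 0 0 0' 1
python3 -m inch '0 0 0 0 0 0;0 0 0 0 0 0;0 0 0 0 0 0'
```

```text
time_s: 4.53
ee_pos: [0.4604, -0.2796, 0.0574]
ee_rot: [[-0.957, 0.29, 0.001], [0.29, 0.957, 0.001], [-0.0, 0.001, -1.0]]
contact_force: [0.2, 0.4, -1.0]
width: 0.0854
grip_force: 0.0
time_s: 5.15
ee_pos: [0.461, -0.2815, 0.06]
ee_rot: [[-0.956, 0.292, 0.003], [0.292, 0.956, -0.0], [-0.003, 0.001, -1.0]]
contact_force: [-1.4, 0.9, 8.0]
width: 0.0517
grip_force: 63.9
time_s: 5.52
ee_pos: [0.461, -0.2815, 0.06]
ee_rot: [[-0.956, 0.292, 0.003], [0.292, 0.956, -0.0], [-0.003, 0.001, -1.0]]
contact_force: [-1.5, 1.4, 8.0]
width: 0.0509
grip_force: 63.9
```

```bash
python3 -m inch '0 0 .075 0 0 0;0 0 .075 0 0 1;0 0 .075 0 0 1;0 0 .075 0 0 1'
python3 -m inch '.023 .094 0 0 0 1;.023 .094 0 0 0 1;.023 .094 0 0 0 1;.023 .094 0 0 0 1'
python3 -m inch '.023 .094 0 0 0 1;.023 .094 0 0 0 1;0 0 0 0 0 .9'
python3 - <<'E'
from h import *
cv2.imwrite("pics/w2.png",robot.get_image("wrist"))
pts(["tray_spot","tray_bar","bottle"],["top","wrist","side"]); pts(["cabinet","door_hinge","knob_grip","door_edge"],["wrist","top"])
s=st();print(np.round(s["ee_rot"],3),np.round(s["joint_positions"],2))
E
```

```text
time_s: 6.02
ee_pos: [0.4596, -0.2812, 0.2101]
ee_rot: [[-0.996, 0.085, 0.001], [0.085, 0.996, 0.0], [-0.001, 0.0, -1.0]]
contact_force: [1.1, -0.2, -2.0]
width: 0.051
grip_force: 63.7
time_s: 6.52
ee_pos: [0.5059, -0.0918, 0.209]
ee_rot: [[-0.981, -0.193, 0.001], [-0.193, 0.981, 0.001], [-0.001, 0.0, -1.0]]
contact_force: [0.4, 0.5, -2.2]
width: 0.0511
grip_force: 63.7
time_s: 6.9
ee_pos: [0.5291, 0.0054, 0.2086]
ee_rot: [[-0.92, -0.392, 0.0], [-0.392, 0.92, 0.001], [-0.001, 0.001, -1.0]]
contact_force: [-0.6, -0.2, -1.3]
width: 0.0516
grip_force: 63.7
top tray_spot [([0.5276, -0.0004, 0.0153], 0.92)]
top tray_bar [([0.4692, -0.0228, 0.1254], 0.69)]
top bottle [([0.5268, 0.0022, 0.148], 0.7)]
wrist tray_spot [([0.53, 0.001, 0.0178], 0.81)]
wrist tray_bar [([0.4684, -0.0271, 0.1236], 0.95)]
wrist bottle [([0.5308, -0.0008, 0.1487], 0.74)]
side tray_spot [([0.3637, 0.0783, 0.1195], 0.49)]
side tray_bar [([0.4728, -0.0254, 0.1251], 0.56)]
side bottle [([0.5291, 0.0022, 0.1493], 0.81)]
wrist cabinet []
wrist door_hinge [([0.5564, 0.1173, -0.0032], 0.8), ([0.3624, 0.0797, 0.1163], 0.21)]
wrist knob_grip [([0.6357, -0.1888, 0.0016], 0.35)]
wrist door_edge [([0.3638, 0.0822, 0.1177], 0.88)]
top cabinet [([0.6809, 0.0585, -0.001], 0.76)]
top door_hinge [([0.5593, 0.1192, 0.0068], 0.81), ([0.6311, -0.1828, 0.0025], 0.62)]
top knob_grip [([0.6919, 0.0118, 0.1923], 0.42)]
top door_edge [([0.3647, 0.078, 0.1186], 0.64)]
8.05 [0.5288 0.0007 0.2083] [ 0.  -0.1 -2.5] 0.05086576365924369 63.654052703641355
[[-0.923 -0.384 -0.   ]
 [-0.384  0.923  0.   ]
 [-0.     0.    -1.   ]] [-0.57  0.14  0.53  1.79 -0.08  1.23  1.95]
```

View pics/w2.png

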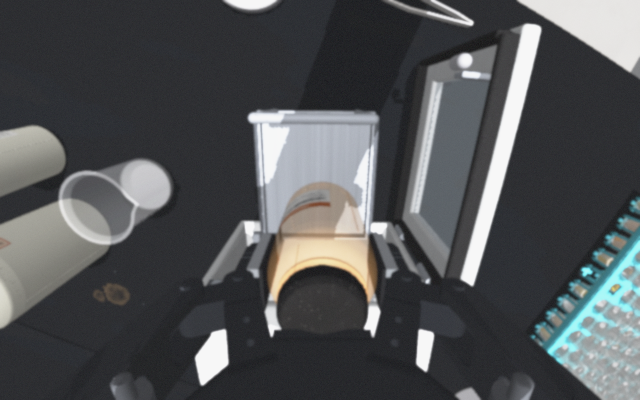

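Bottle centred over the tray, whose bail bar is at (313,117). The yaw matches, so I'll lower it.

```bash
python3 -m inch '0 0 -.065 0 0 0;0 0 -.07 0 0 0;0 0 -.07 0 0 0;0 0 -.035 0 0 0;0 0 0 0 0 0'
python3 -m inch '0 0 -.006 0 0 0;0 0 -.006 0 0 0;0 0 0 0 0 0'
```

```text
time_s: 8.68
ee_pos: [0.5283, 0.0006, 0.0878]
ee_rot: [[-0.923, -0.384, -0.002], [-0.384, 0.923, -0.001], [0.002, 0.0, -1.0]]
contact_force: [-0.1, -0.4, -1.1]
width: 0.0511
grip_force: 63.6
time_s: 9.05
ee_pos: [0.529, 0.0008, 0.0827]
ee_rot: [[-0.923, -0.384, 0.001], [-0.384, 0.923, 0.0], [-0.001, 0.0, -1.0]]
contact_force: [0.3, 0.0, -1.8]
width: 0.0514
grip_force: 63.6
```

```bash
python3 -m inch '0 0 -.006 0 0 0;0 0 0 0 0 0'
python3 -m inch '0 0 -.004 0 0 0;0 0 0 0 0 0'
python3 -m inch '0 0 -.004 0 0 0;0 0 0 0 0 0'
```

```text
time_s: 9.3
ee_pos: [0.5287, 0.0007, 0.0792]
ee_rot: [[-0.923, -0.384, -0.0], [-0.384, 0.923, 0.0], [0.0, 0.0, -1.0]]
contact_force: [-1.0, 0.5, -2.0]
width: 0.0513
grip_force: 63.6
time_s: 9.55
ee_pos: [0.5287, 0.0007, 0.0772]
ee_rot: [[-0.923, -0.384, -0.0], [-0.384, 0.923, 0.0], [0.0, 0.0, -1.0]]
contact_force: [-1.2, 0.3, -2.6]
width: 0.0509
grip_force: 63.6
time_s: 9.8
ee_pos: [0.5287, 0.0007, 0.0752]
ee_rot: [[-0.923, -0.384, -0.0], [-0.384, 0.923, -0.0], [0.0, 0.0, -1.0]]
contact_force: [0.4, -0.7, -1.8]
width: 0.0512
grip_force: 63.6
```

```bash
python3 -m inch '0 0 -.004 0 0 0;0 0 0 0 0 0'
python3 -m inch '0 0 -.004 0 0 0;0 0 0 0 0 0' | grep -E 'pos|contact'
python3 - <<'E'
from h import *
pts(["bottle","tray_spot"],["top","side"])
E
```

```text
time_s: 10.05
ee_pos: [0.5295, 0.0009, 0.0739]
ee_rot: [[-0.923, -0.384, 0.001], [-0.384, 0.923, 0.001], [-0.001, 0.0, -1.0]]
contact_force: [-0.2, 0.8, 3.5]
width: 0.0512
grip_force: 64.2
ee_pos: [0.5313, 0.0016, 0.0738]
contact_force: [-0.3, 2.1, 18.6]
top bottle [([0.5321, 0.0051, 0.0145], 0.58)]
top tray_spot [([0.5315, 0.0039, 0.014], 0.65)]
side bottle []
side tray_spot []
```

```bash
python3 -m inch '0 0 .004 0 0 0;0 0 0 0 0 0' | grep -E 'pos|contact'
python3 -m inch '0 0 0 0 0 0;0 0 0 0 0 0;0 0 0 0 0 0;0 0 0 0 0 0' .15 | grep -E 'pos|contact|width|grip'
python3 -m inch '0 0 .04 0 0 0;0 0 .06 0 0 0;0 0 .08 0 0 0;0 0 .08 0 0 0;0 0 .05 0 0 0'
python3 - <<'E'
from h import *
pts(["bottle","tray_spot","tray_bar"],["top","wrist","side"])
cv2.imwrite("pics/w3.png",robot.get_image("wrist"))
E
```

```text
ee_pos: [0.5293, 0.0008, 0.0739]
contact_force: [-1.0, 0.3, 8.1]
ee_pos: [0.5286, 0.0006, 0.0732]
contact_force: [-0.1, 0.1, -0.1]
width: 0.0726
grip_force: 0.0
time_s: 11.98
ee_pos: [0.5292, 0.0006, 0.2304]
ee_rot: [[-0.923, -0.384, 0.002], [-0.384, 0.923, 0.001], [-0.002, -0.0, -1.0]]
contact_force: [0.7, 0.2, -0.1]
width: 0.0724
grip_force: 0.0
top bottle [([0.532, 0.0019, 0.0097], 0.7)]
top tray_spot [([0.5298, 0.0021, 0.0162], 0.94), ([0.3529, -0.2561, -0.0012], 0.57)]
top tray_bar [([0.4726, -0.0237, 0.1232], 0.67)]
wrist bottle [([0.5288, 0.0007, 0.0146], 0.78)]
wrist tray_spot []
wrist tray_bar [([0.4719, -0.0274, 0.1259], 0.82)]
side bottle []
side tray_spot []
side tray_bar [([0.4713, -0.0249, 0.1274], 0.72)]
```

View pics/w3.png

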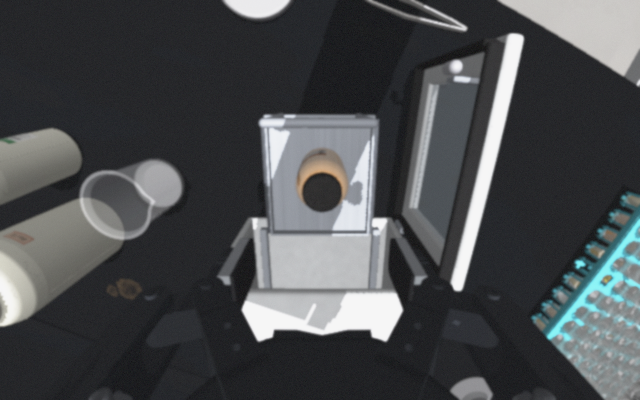

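The bottle stands free in the tray at (322,190). Next I'll move in front of the bail bar and push the tray home.

```bash
python3 -m inch '-.069 -.03 0 0 0 0;-.069 -.03 0 0 0 0;-.069 -.03 0 0 0 0;0 0 0 0 0 0' 1| grep -E 'pos|contact|width'
python3 -m inch '0 0 -.07 0 0 0;0 0 -.075 0 0 0;0 0 -.07 0 0 0;0 0 0 0 0 0' | grep -E 'pos|contact|width'
python3 -m inch '.0185 .0077 0 0 0 0;.0185 .0077 0 0 0 0;.0185 .0077 0 0 0 0;.0185 .0077 0 0 0 0;.0185 .0077 0 0 0 0'| grep -E 'pos|contact'
python3 -m inch '.0185 .0077 0 0 0 0;.0185 .0077 0 0 0 0;.0185 .0077 0 0 0 0;.0185 .0077 0 0 0 0;.0185 .0077 0 0 0 0'| grep -E 'pos|contact'
python3 - <<'E'
from h import *
pts(["bottle","tray_bar"],["top","side","wrist"])
E
```

```text
ee_pos: [0.4239, -0.0452, 0.2285]
contact_force: [0.5, 0.8, 0.6]
width: 0.0008
ee_pos: [0.4242, -0.0443, 0.1192]
contact_force: [-0.8, -0.2, 1.0]
width: 0.0002
ee_pos: [0.4721, -0.0248, 0.1209]
contact_force: [-1.9, -0.5, 2.9]
ee_pos: [0.5184, -0.0056, 0.1208]
contact_force: [-0.9, -1.4, 1.4]
top bottle [([0.5904, 0.0293, 0.0127], 0.65), ([0.6921, 0.013, 0.1893], 0.63)]
top tray_bar [([0.5316, -0.0001, 0.1216], 0.74), ([0.3573, -0.1391, -0.0029], 0.54)]
side bottle []
side tray_bar [([0.5341, 0.0014, 0.1271], 0.63)]
wrist bottle []
wrist tray_bar []
```

```bash
python3 -m inch '.0185 .0077 0 0 0 0;.0185 .0077 0 0 0 0;.0185 .0077 0 0 0 0;.0185 .0077 0 0 0 0;.0185 .0077 0 0 0 0'| grep -E 'pos|contact'
python3 -m inch '.0092 .0038 0 0 0 0;.0092 .0038 0 0 0 0;.0092 .0038 0 0 0 0;0 0 0 0 0 0'| grep -E 'pos|contact'
python3 -m inch '.0056 .0023 0 0 0 0;0 0 0 0 0 0'| grep -E 'pos|contact'
python3 -m inch '.0056 .0023 0 0 0 0;0 0 0 0 0 0'| grep -E 'pos|contact'
```

```text
ee_pos: [0.5647, 0.0137, 0.1208]
contact_force: [-0.4, -1.6, 0.9]
ee_pos: [0.5782, 0.0194, 0.1209]
contact_force: [0.1, 0.1, 0.3]
ee_pos: [0.5808, 0.0203, 0.1209]
contact_force: [0.3, -0.0, -1.0]
ee_pos: [0.5836, 0.0215, 0.1209]
contact_force: [-0.3, 0.0, 0.8]
```

```bash
for i in 1; do python3 -m inch '.0037 .0015 0 0 0 0;0 0 0 0 0 0'| grep -E 'pos|contact'; done
python3 -m inch '.0037 .0015 0 0 0 0;0 0 0 0 0 0'| grep -E 'pos|contact'
python3 -m inch '.0037 .0015 0 0 0 0;0 0 0 0 0 0'| grep -E 'pos|contact'
python3 - <<'E'
from h import *
pts(["tray_bar","knob_grip","cabinet","door_hinge"],["top","side"])
E
```

```text
ee_pos: [0.5841, 0.0216, 0.1207]
contact_force: [-7.6, -2.2, 5.5]
ee_pos: [0.5843, 0.0216, 0.1204]
contact_force: [-16.1, -3.6, 9.8]
ee_pos: [0.5846, 0.0216, 0.12]
contact_force: [-24.3, -6.2, 15.0]
top tray_bar [([0.6905, 0.0135, 0.1911], 0.61), ([0.5959, 0.0313, 0.1245], 0.58)]
top knob_grip [([0.6903, 0.0119, 0.1907], 0.61)]
top cabinet [([0.6793, 0.0646, 0.0015], 0.6)]
top door_hinge [([0.5617, 0.1181, 0.0046], 0.78)]
side tray_bar []
side knob_grip [([0.689, 0.0129, 0.1864], 0.7)]
side cabinet [([0.6821, 0.0627, -0.0041], 0.98)]
side door_hinge [([0.5585, 0.1183, 0.0018], 0.94)]
```

The tray is home against its stop. I'll work out the path round to the door's outer face and the closing arc.

```bash
python3 -m inch '-.037 -.0154 0 0 0 0;-.074 -.031 0 0 0 0;-.074 -.031 0 0 0 0;0 0 .09 0 0 0;0 0 .1 0 0 0' | grep -E 'pos|contact'
python3 - <<'E'
from h import *
s=st()
H=np.array([.56,.1188]);t=np.arctan2(.384,.923);u=np.array([np.cos(t),np.sin(t)]);v=np.array([-u[1],u[0]])
def P(a,r,e):
    return H+r*(-np.sin(a)*u-np.cos(a)*v)+(.024+e)*(-np.cos(a)*u+np.sin(a)*v)
print("start",P(1.64,.15,.055), "go",(P(1.64,.15,.055)-s["ee_pos"][:2])/.5)
A=[1.64]+list(np.linspace(1.6,.1,16));p=P(1.64,.15,.055)
for i,a in enumerate(A[1:]):
    q=P(a,.15+.01*i/15,.014);print(round(a,2),np.round(q,3),np.round((q-p)/.5,4));p=q
cv2.imwrite("pics/top2.png",robot.get_image("top")[80:260,200:460])
pts(["door_edge","tray_bar","bottle"],["top","side"])
E
```

```text
ee_pos: [0.4957, -0.0152, 0.2167]
contact_force: [0.9, 0.1, -0.4]
18.825 [ 0.4957 -0.0152  0.2167] [ 0.9  0.1 -0.4] -3.910768737136018e-06 0.0
start [0.39262568 0.14575992] go [-0.20611299  0.3218473 ]
1.6 [0.406 0.101] [ 0.0274 -0.09  ]
1.5 [0.408 0.085] [ 0.0039 -0.0311]
1.4 [0.412 0.07 ] [ 0.0071 -0.0307]
1.3 [0.417 0.055] [ 0.0102 -0.0299]
1.2 [0.424 0.04 ] [ 0.0132 -0.0288]
1.1 [0.432 0.027] [ 0.0161 -0.0275]
1.0 [0.441 0.014] [ 0.0189 -0.0258]
0.9 [0.452 0.002] [ 0.0215 -0.0239]
0.8 [ 0.464 -0.009] [ 0.0239 -0.0217]
0.7 [ 0.477 -0.019] [ 0.0261 -0.0192]
0.6 [ 0.491 -0.027] [ 0.028  -0.0165]
0.5 [ 0.506 -0.034] [ 0.0296 -0.0137]
0.4 [ 0.521 -0.039] [ 0.031  -0.0107]
0.3 [ 0.537 -0.043] [ 0.032  -0.0075]
0.2 [ 0.553 -0.045] [ 0.0327 -0.0043]
0.1 [ 0.57  -0.045] [ 0.0331 -0.0009]
top door_edge [([0.3623, 0.0793, 0.1195], 0.85)]
top tray_bar [([0.5948, 0.0291, 0.1276], 0.59), ([0.3534, -0.255, 0.0007], 0.16)]
top bottle [([0.6569, 0.0532, 0.0101], 0.63)]
side door_edge [([0.3647, 0.0793, 0.1214], 0.84)]
side tray_bar []
side bottle []
```

View pics/top2.png

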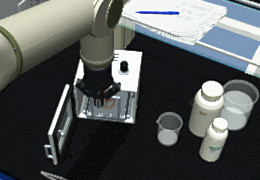

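The crop shows the tray inside the cabinet and the door still open at the left. I'll go over the door to its outer side and sweep it shut.

```bash
python3 -m inch '-.0515 .0805 0 0 0 0;-.0515 .0805 0 0 0 0;-.0515 .0805 0 0 0 0;-.0515 .0805 0 0 0 0;0 0 0 0 0 0' | grep -E 'pos|contact'
python3 -m inch '0 0 -.07 0 0 0;0 0 -.07 0 0 0;0 0 -.056 0 0 0;0 0 0 0 0 0' | grep -E 'pos|contact'
python3 -m inch '.0137 -.045 0 0 0 0;.0137 -.045 0 0 0 0;.004 -.031 0 0 0 0;.007 -.031 0 0 0 0;.01 -.03 0 0 0 0' | grep -E 'pos|contact'
python3 - <<'E'
from h import *
pts(["door_edge"],["top","side"])
E
```

```text
ee_pos: [0.3916, 0.1486, 0.2152]
contact_force: [0.9, -0.5, -0.2]
ee_pos: [0.3924, 0.1446, 0.1161]
contact_force: [0.5, -0.5, -0.3]
ee_pos: [0.418, 0.0546, 0.1186]
contact_force: [-0.2, 1.1, 0.8]
top door_edge [([0.4064, -0.0077, 0.1199], 0.7)]
side door_edge [([0.4103, -0.016, 0.1195], 0.86)]
```

```bash
python3 -m inch '.013 -.029 0 0 0 0;.016 -.0275 0 0 0 0;.019 -.026 0 0 0 0;.0215 -.024 0 0 0 0;.024 -.022 0 0 0 0' | grep -E 'pos|contact'
python3 -m inch '.026 -.019 0 0 0 0;.028 -.0165 0 0 0 0;.0296 -.0137 0 0 0 0;.031 -.011 0 0 0 0' | grep -E 'pos|contact'
python3 - <<'E'
from h import *
st();pts(["door_edge"],["top","side"])
E
```

```text
ee_pos: [0.4646, -0.0086, 0.1179]
contact_force: [-1.1, 0.8, 0.5]
ee_pos: [0.522, -0.0385, 0.1178]
contact_force: [0.1, 0.3, 0.7]
22.35 [ 0.522  -0.0385  0.1178] [0.1 0.3 0.7] 5.249692870449157e-05 0.0
top door_edge [([0.548, -0.0759, 0.1219], 0.6)]
side door_edge [([0.5547, -0.0818, 0.1191], 0.71)]
```

```bash
python3 -m inch '.032 -.0075 0 0 0 0;.022 -.003 0 0 0 0;.016 -.001 0 0 0 0;.01 0 0 0 0 0;0 0 0 0 0 0' | grep -E 'pos|contact'
python3 -m inch '.007 .003 0 0 0 0;.007 .003 0 0 0 0;0 0 0 0 0 0' | grep -E 'pos|contact'
python3 -m inch '.007 .003 0 0 0 0;0 0 0 0 0 0' | grep -E 'pos|contact'
python3 - <<'E'
from h import *
pts(["door_edge"],["top","side"])
E
```

```text
ee_pos: [0.5618, -0.0451, 0.1178]
contact_force: [-0.5, -0.2, -0.1]
ee_pos: [0.569, -0.0418, 0.1178]
contact_force: [0.1, 0.4, 1.0]
ee_pos: [0.5717, -0.0411, 0.1176]
contact_force: [-4.6, -2.0, 1.5]
top door_edge [([0.5975, -0.0785, 0.1227], 0.76), ([0.3564, -0.2557, -0.0003], 0.59)]
side door_edge [([0.6003, -0.0771, 0.1211], 0.89), ([0.6799, 0.0591, -0.006], 0.52)]
```

```bash
python3 -m inch '.007 .003 0 0 0 0;0 0 0 0 0 0' | grep -E 'pos|contact'
python3 -m inch '.007 .003 0 0 0 0;0 0 0 0 0 0' | grep -E 'pos|contact'
python3 -m inch '.007 .003 0 0 0 0;0 0 0 0 0 0' | grep -E 'pos|contact'
python3 -m inch '.007 .003 0 0 0 0;0 0 0 0 0 0' | grep -E 'pos|contact'
python3 - <<'E'
from h import *
pts(["door_edge"],["top","side"])
E
```

```text
ee_pos: [0.5759, -0.0391, 0.1178]
contact_force: [-1.3, -0.7, 0.2]
ee_pos: [0.58, -0.0369, 0.118]
contact_force: [-0.2, -0.1, 0.5]
ee_pos: [0.5831, -0.0357, 0.1179]
contact_force: [0.4, -0.2, -0.4]
ee_pos: [0.5842, -0.0359, 0.1172]
contact_force: [-10.7, -3.2, 3.7]
top door_edge [([0.6163, -0.0725, 0.1181], 0.63)]
side door_edge [([0.6152, -0.0736, 0.1159], 0.85)]
```

The door passed the catch and is seated. Now the knob.

```bash
python3 -m inch '-.037 -.0154 0 0 0 0;-.037 -.0154 0 0 0 0;0 0 .09 0 0 0;0 0 .1 0 0 0;0 0 .1 0 0 0' | grep -E 'pos|contact'
python3 -m inch '.09 .041 .05 0 0 0;.1 .041 0 0 0 0;.1 .041 0 0 0 0;0 0 0 0 0 0' 0| grep -E 'pos|contact'
python3 - <<'E'
from h import *
cv2.imwrite("pics/w4.png",robot.get_image("wrist"))
st();pts(["knob_grip","door_edge"],["top","wrist","side"])
E
```

```text
ee_pos: [0.5491, -0.05, 0.2646]
contact_force: [0.9, -0.3, -0.3]
ee_pos: [0.6962, 0.0146, 0.2839]
contact_force: [-0.2, 0.7, -0.3]
26.375 [0.695  0.0125 0.2855] [-0.2 -0.5  0.7] 0.0790707702161927 0.0
top knob_grip [([0.6931, 0.013, 0.1936], 0.38)]
top door_edge [([0.6148, -0.0732, 0.1216], 0.64)]
wrist knob_grip [([0.6871, 0.0127, 0.1851], 0.76)]
wrist door_edge [([0.6126, -0.0711, 0.1164], 0.92)]
side knob_grip [([0.688, 0.0126, 0.1894], 0.71)]
side door_edge [([0.6155, -0.0718, 0.1187], 0.64)]
```

View pics/w4.png

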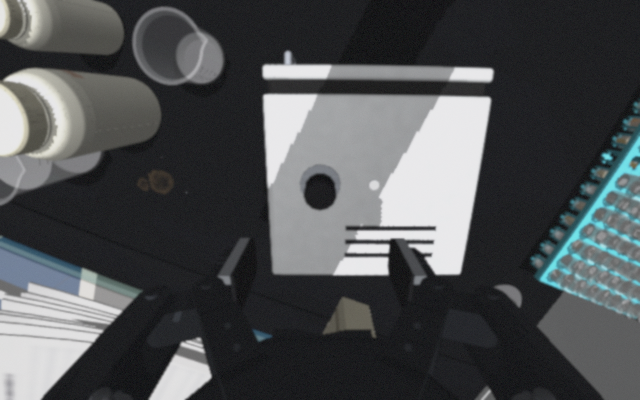

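The door strip at (378,75) lies flat along the cabinet front and the knob is at (320,188). I'll descend and grip it.

```bash
python3 -m inch '-.011 .001 -.07 0 0 0;0 0 -.07 0 0 0;0 0 -.063 0 0 0;0 0 0 0 0 0' 0| grep -E 'pos|contact'
python3 -m inch '0 0 0 0 0 0;0 0 0 0 0 0;0 0 0 0 0 0;0 0 0 0 0 0;0 0 0 0 0 0' 1| grep -E 'pos|contact|width|grip'
python3 -m inch '0 0 0 0 0 0;0 0 0 0 0 0'| grep -E 'pos|contact|width|grip'
```

```text
ee_pos: [0.6873, 0.0123, 0.1842]
contact_force: [-0.0, 0.6, 0.3]
ee_pos: [0.6899, 0.0101, 0.1881]
contact_force: [2.9, -4.5, 5.8]
width: 0.0247
grip_force: 58.8
ee_pos: [0.6899, 0.0101, 0.1881]
contact_force: [2.1, -4.1, 5.9]
width: 0.025
grip_force: 58.8
```

```bash
python3 -m inch '0 0 .01 0 0 0;0 0 .01 0 0 0;0 0 0 0 0 0'| grep -E 'pos|contact|width'
python3 -m inch '0 0 .006 0 0 0;0 0 0 0 0 0'| grep -E 'pos|contact|width'
python3 -m inch '0 0 .004 0 0 0;0 0 0 0 0 0'| grep -E 'pos|contact|width'
```

```text
ee_pos: [0.6898, 0.0102, 0.1965]
contact_force: [8.4, -5.5, -8.5]
width: 0.0248
ee_pos: [0.6898, 0.0102, 0.1984]
contact_force: [11.3, -5.2, -11.7]
width: 0.0243
ee_pos: [0.6896, 0.0101, 0.1985]
contact_force: [17.5, -5.6, -23.7]
width: 0.0245
```

The knob is at its stop: it rose 10.4 mm and the force then climbed. I'll release it.

```bash
python3 -m inch '0 0 -.006 0 0 0;0 0 -.006 0 0 0;0 0 0 0 0 0'| grep -E 'pos|contact|width'
python3 -m inch '0 0 0 0 0 0;0 0 0 0 0 0;0 0 0 0 0 0;0 0 0 0 0 0;0 0 0 0 0 0' 0| grep -E 'pos|contact|width|grip'
python3 -m inch '0 0 .05 0 0 0;0 0 .08 0 0 0;0 0 .08 0 0 0;0 0 .08 0 0 0;0 0 0 0 0 0' | grep -E 'time|pos|contact'
python3 - <<'E'
from h import *
cv2.imwrite("pics/w5.png",robot.get_image("wrist"))
cv2.imwrite("pics/s5.png",robot.get_image("side"))
pts(["knob_grip","door_edge","beaker_small","bottle_rinse","timer","petri"],["top","wrist","side"])
E
```

```text
ee_pos: [0.6898, 0.0101, 0.195]
contact_force: [9.2, -4.9, -6.0]
width: 0.0241
ee_pos: [0.6887, 0.0121, 0.1954]
contact_force: [0.0, -0.7, -0.7]
width: 0.0855
grip_force: 0.0
time_s: 30.7
ee_pos: [0.6897, 0.0116, 0.3441]
contact_force: [0.0, -0.3, -0.3]
top knob_grip [([0.6903, 0.0118, 0.1876], 0.62)]
top door_edge []
top beaker_small [([0.632, -0.187, -0.0002], 0.73)]
top bottle_rinse [([0.6464, -0.332, -0.0028], 0.67)]
top timer [([0.3562, -0.2604, 0.0002], 0.61)]
top petri [([0.3607, -0.1425, 0.0007], 0.96), ([0.6793, 0.0636, 0.001], 0.66)]
wrist knob_grip [([0.6921, 0.0108, 0.1879], 0.59)]
wrist door_edge [([0.6149, -0.0728, 0.1174], 0.94)]
wrist beaker_small [([0.6334, -0.1897, 0.0003], 0.75)]
wrist bottle_rinse [([0.649, -0.3325, 0.0001], 0.81)]
wrist timer []
wrist petri []
side knob_grip [([0.6915, 0.0096, 0.1846], 0.56)]
side door_edge [([0.6132, -0.0758, 0.12], 0.79)]
side beaker_small [([0.6352, -0.1897, -0.0009], 0.59)]
side bottle_rinse [([0.6465, -0.3366, -0.006], 0.88)]
side timer [([0.6302, -0.1876, -0.0007], 0.32)]
side petri [([0.3567, -0.1501, -0.0023], 0.62), ([0.6456, -0.3373, -0.0013], 0.33)]
```

View pics/s5.png

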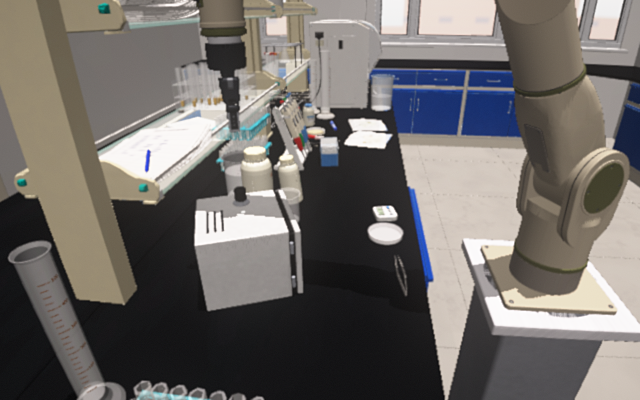

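View pics/w5.png

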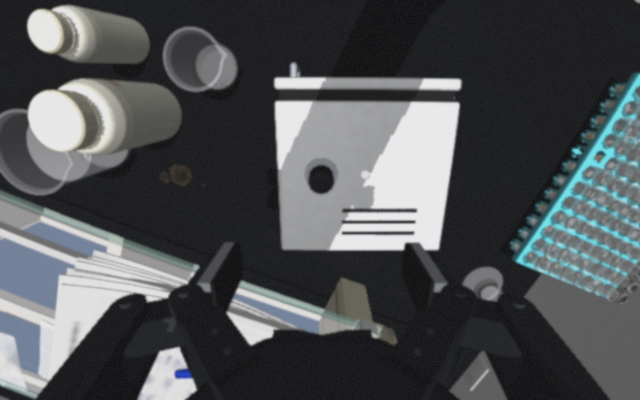

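Both views show the door shut (wrist view (368,85)), the knob back at rest (wrist view (320,178)), the robot clear and the bystanders where they were.

```bash
python3 -c "
from workcell import robot
print(robot.hand_in())"
```

```text
the job is handed in; nothing more can be done
None
```

The job is done and handed in at about 32 s: the bottle stands in the tray, the tray is home, the door is seated on its catch, the knob was pulled to its stop and has sprung back to rest, and the bystanders show no movement in the images.

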